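Hang the vial capper on its spring-balanced arm

ROBOT

A 7-joint arm with a two-finger parallel gripper is mounted at the origin on a cart in front of the work surface, level with it; the furniture and walls round the work are solid. World frame = base frame: x ahead of the robot, y to its left, z up, the work surface at z = 0. Lengths are in m, angles in rad, forces in N, time in s.
With the tool pointing down it reaches from about 0.425 to 0.95 m from the base axis. Payload 4.7 kg.
Tool frame: the origin (TCP) lies at the very end of the fingers, on their centre line; the grasp point (between the pads) lies 19 mm behind it (r.hold_point_z is the distance from the TCP to the grasp point, in m); z points along the fingers, y is the line along which they close (so a half turn about z gives the same grasp; the last joint's range is limited). The gripper opens to 87 mm and grips with 3 to 60 N. Pads are 19 mm wide; open, the fingers measure 117 mm over their backs; the gripper's body (75 mm by 190 mm) begins 51 mm behind the grasp point.
Start: joints at [-1.191, 0.469, -0.049, 1.532, 0.024, 1.141, -0.082], TCP at [0.268, 0.619, 0.223] pointing down, gripper open.
Joint ranges: [-2.59, 2.59], [-0.33, 1.99], [-1.39, 1.29], [0.1, 2.45], [-1.04, 4.18], [0.21, 1.99], [-2.66, 2.66]. Speed limits (rad/s): [2.57, 2.57, 3.14, 3.14, 3.14, 3.14, 3.14].

INTERFACE

Orientations are given as a unit quaternion [w, x, y, z].
In Python, from bench import r gives the robot as it stands. The module is installed in compiled form; this text tells all that it offers.
- The arm moves only by the tool play_rows, never from a script. Its arguments are lists of equal length, an entry for each row: "translation": the shift along the world's x, y, z in mm, a list of three; "dr": the turn, a rotation vector about the world's x, y, z in degrees, a list of three; "fingers": the opening, from 0 (shut) to 1 (fully open). In form: {"translation": [[tx, ty, tz], ...], "dr": [[wx, wy, wz], ...], "fingers": [fingers, ...]}. A call has 1 to 12 rows; each row is the pose to reach, as a shift and turn from the pose commanded when the call began; what a row does not reach only later rows make up. A row lasts 1/10 s, in which the tool goes at most 50 mm and 8.59 degrees, less where a joint would pass 70% of its speed; a pose out of reach is approached as far as the arm can. A call with a gripper value outside its range is refused whole. The fingers move at their own pace and stop on an object; "newtons" is the grip in N (left out, the last holds). Time passes only in rows, so rows that repeat a pose let the fingers close. It gives the time, the measured TCP pose, the force, the opening and the grip force at its end, in the units of the state.
- r.get_obs(): the state, without advancing time (a new reading comes with each control period).
- r.get_image(name): name is "scene" or "top" or "wrist"; returns a dict with "img" (480x640x3 uint8, red, green, blue), "vfov" (degrees; the focal length in pixels is half the picture's height over the tangent of half this angle, whatever the lens; pixels are square), "cx", "cy" (the principal point, pixels), "dist" ([k1, k2, p1, p2, k3] as OpenCV has them; the pictures are not rectified), "R" (3x3) and "t" (3): a world point X has camera coordinates R X + t. Camera axes: x right, y down, z forward; pixel columns grow to the right and rows downward; lengths in m; the calibration is good to about 2 mm. A picture is of the moment at which its call begins. There is no depth.
- r.sign_off(): hands the job in; it is judged then, once.
The state is a dict: "t": time; "joints": joint angles; "joint_velocities": joint speeds; "effort": joint torques, N m; "eef_pos": TCP position; "eef_rot": TCP orientation; "force": force on the tool from outside, world axes, zero at the start; "ft_torque": the same for the moment, N m; "opening": opening from 0.0 (shut) to 1.0 (fully open); "gripper_force": force on a finger pad.
Only numpy, scipy, OpenCV 4.12 (cv2) and the standard library are available. Lean on these libraries where they do the work, as an engineer would, in place of code of your own. Each camera call takes 0.05 s, during which the arm holds its last target. There are 200 camera calls.

TASK

Lift the cordless vial capper out of its bench cup and hang it by its collar in the open yoke of the spring-balanced arm, the collar sitting down fully inside the yoke's lip. Keep hold of it while the arm sinks under its weight, without pushing hard on the yoke or driving the arm down to its lower stop, and let go only once the arm carries the whole weight, so that it neither drops nor springs up when you release; leave the capper hanging upright and still, and do not disturb the bottles, the timer or the filter carton.

Things in the scene. Friction and masses are not known exactly. Their poses are not given: they have to be found in the camera images.
- capper: Cordless vial-capping handpiece, round, 178 mm tall, upright in the bench cup. Origin: centre of its underside; z up its axis. Steel chuck 25 mm across up to 20 mm, grey nose 24 mm across, aluminium collar 44 mm across from 75 to 88 mm up, then the black grip 32 mm across from 88 to 176 mm: grip it there, about 130 mm up. Weighs 0.3 to 0.83 kg, depending on battery and head; not known beforehand.
- capper_collar (a point): Centre of the flat underside of the capper's collar, on its axis 75 mm above its origin: the face that rests on the yoke. The underside is 37 mm across, bevelled over 4 mm of height to the full 44 mm.
- bench_cup: Fixed cup the capper stands in: grey foot 90 mm across, black sleeve 41 mm outside, 32 mm bore, mouth 44 mm above the table. The capper's underside stands 12 mm above the table and must rise 35 mm to clear the mouth. Origin: centre of the underside of the foot.
- balancer_arm (a joint): Pitch of the two parallel 240 mm links that carry the yoke from a fixed post, rad: 0 = upper stop (unloaded), 0.36 = level, 0.66 = lower stop; grows as it sinks. The yoke stays level on a 240 mm arc, sinks up to 155 mm, going 15 mm away from the post until level, then in again. Damped spring: about 1 N starts it down, then some 6 to 7 N per 100 mm; under the capper it floats between 0.1 and 0.6.
- balancer_yoke: C-shaped dark steel yoke at the arm's end, a level 8 mm plate with a 30 mm wide straight slot for the capper's nose. The slot opens away from the post, flaring to about 50 mm at its tips 50 mm from the seat centre. A 5 mm high lip, 48 mm inside, 58 mm outside, stands round the seat, open over 90 degrees at the mouth. Origin: upper pivot at the link ends, 56 mm behind and 12 mm below the seat.
- yoke_seat (a point): Centre of the seat: the yoke's upper face, inside the lip, on which the collar's underside rests; about 262 mm above the table when unloaded. Its x axis points along the arm toward the post, z up. The bracket lies 40 mm or more behind it, below the lip. The arm also swivels about its post, 190 mm high, 295 to 310 mm behind the seat, with about 0.2 N of friction at the yoke.
- yoke_mouth (a point): Middle of the yoke's open mouth, 45 mm from the seat centre away from the post, at seat height: the capper's nose enters here and moves straight toward the seat, the collar above the lip.
- reagent_bottle: Bystander: amber bottle 60 mm across, 111 mm tall; origin at the centre of its underside.
- standard_bottle: Bystander: small amber bottle 44 mm across, 86 mm tall; origin at the centre of its underside.
- bench_timer: Bystander: flat white timer 62 x 62 x 20 mm; origin at the centre of its underside.
- filters: Bystander: carton of syringe filters 45 x 85 x 30 mm; origin at the centre of its underside.
There are look-alikes about, which are no part of the job. There is more than one size of the capper; the job needs the largest.

How it is judged:
By the outcome, as a careful person would: the job done as asked, in the order asked, and still so for the second after the job is handed in, with the robot touching nothing.
It also fails if it takes over 64 s, if anything falls off the work surface, if the arm or the gripper's body presses on something with over 40 N, if the wrist force passes 120 N, or if a joint passes its speed limit or range.

## Working session

There is one attempt and no reset: what is moved stays moved. The work goes in short steps, Python scripts to look and compute and a tool call to move; the robot and the scene stay as the last step left them, time stands still between calls to the robot, and variables do not carry over. Pictures are saved under pics/ and viewed, at most 10 in all, crops included, and the job is handed in when it is done.

Besides the shell and the picture viewer there is one more tool, called by a JSON object that holds its "method" and its "body", one argument or row to a line. play_rows: Moves the arm, as the interface text tells. Its arguments: {"type":"object","properties":{"translation":{"type":"array"},"dr":{"type":"array"},"fingers":{"type":"array"},"newtons":{"type":"number"}},"required":["translation","dr","fingers"]}

```bash
mkdir -p pics; cat > h.py <<'E'
import numpy as np, cv2, pickle
from bench import r
def snap(names, tag):
    o={}
    for n in names:
        d=r.get_image(n); cv2.imwrite(f'pics/{tag}_{n}.png', d['img'][:,:,::-1]); o[n]=d
    pickle.dump(o,open(f'{tag}.pkl','wb')); return o
def K(d):
    f=240/np.tan(np.radians(d['vfov'])/2); return np.array([[f,0,d['cx']],[0,f,d['cy']],[0,0,1.]])
def ray(d,uv):
    p=cv2.undistortPoints(np.array([[uv]],float),K(d),np.array(d['dist'],float)).ravel()
    R=np.array(d['R']);t=np.array(d['t'])
    v=R.T@np.array([p[0],p[1],1]); return -R.T@t, v/np.linalg.norm(v)
def onz(d,uv,z):
    c,v=ray(d,uv); return c+v*(z-c[2])/v[2]
def tri(obs):
    A=np.zeros((3,3));b=np.zeros(3);L=[]
    for d,uv in obs:
        c,v=ray(d,uv);P=np.eye(3)-np.outer(v,v);A+=P;b+=P@c;L.append((c,P))
    x=np.linalg.solve(A,b); return x,[np.linalg.norm(P@(x-c)) for c,P in L]
def proj(d,X):
    return cv2.projectPoints(np.array([X],float),cv2.Rodrigues(np.array(d['R']))[0],np.array(d['t'],float),K(d),np.array(d['dist'],float))[0].ravel()
E
python3 - <<'E'
from h import *
o=snap(['scene','top','wrist'],'a')
s=r.get_obs(); print({k:np.round(v,3) for k,v in s.items()}, r.hold_point_z)
for n in o: d=o[n]; print(n,d['vfov'],d['cx'],d['cy'],-np.array(d['R']).T@d['t'])
E
```

```text
{'t': np.float64(0.15), 'joints': array([-1.191,  0.469, -0.049,  1.533,  0.024,  1.141, -0.082]), 'joint_velocities': array([ 0.   , -0.003,  0.001, -0.003, -0.   ,  0.002,  0.   ]), 'effort': array([ 1.0000e-03, -5.0843e+01, -8.1000e-02, -2.3642e+01, -6.1000e-02,
        3.6000e-02,  0.0000e+00]), 'eef_pos': array([0.268, 0.619, 0.222]), 'eef_rot': array([-0.   ,  0.203,  0.979, -0.001]), 'force': array([-0.231, -0.267, -0.528]), 'ft_torque': array([-0.015, -0.014, -0.037]), 'gripper_force': np.float64(0.0), 'opening': np.float64(1.002)} 0.0187
scene 44.183049117480664 323.8596664935726 241.05410374432319 [-0.12022031 -0.38255767  1.25969929]
top 47.36484879919903 319.2816493010868 236.94079396892374 [ 0.39181382 -0.10948348  1.18242886]
wrist 65.1119846082111 322.1744058477447 237.99354516332318 [0.19186046 0.65233956 0.38366799]
```

View pics/a_scene.png

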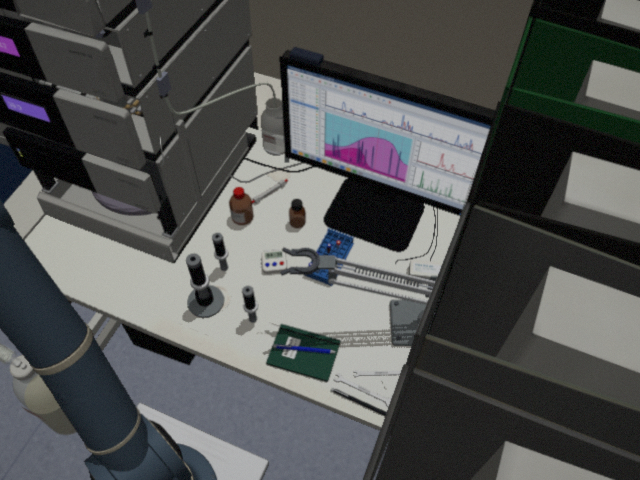

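View pics/a_top.png

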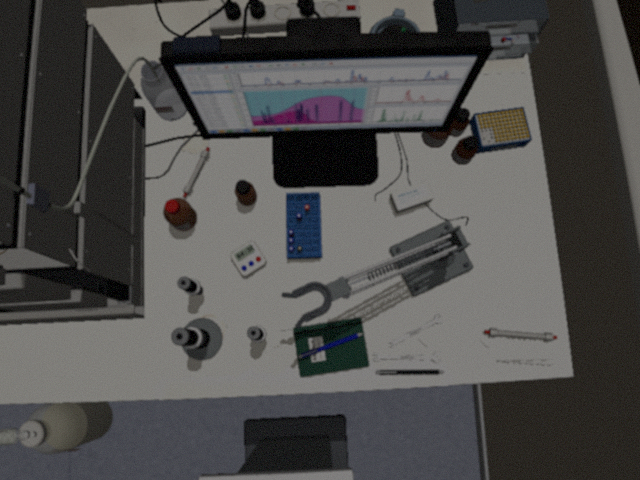

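The scene view shows the large capper in the cup at about (200,280) and two smaller look-alikes at (220,250) and (250,300). The yoke is at (300,262), opening left. In the top view the capper is at (190,338), the yoke at (312,302) and the post at (455,240). I'll zoom in on both.

```bash
python3 - <<'E'
from h import *
a=cv2.imread('pics/a_scene.png')[215:335,165:365];b=cv2.imread('pics/a_top.png')[225:375,150:350]
a=cv2.convertScaleAbs(cv2.resize(a,None,fx=4,fy=4,interpolation=cv2.INTER_CUBIC),alpha=1.5)
b=cv2.convertScaleAbs(cv2.resize(b,None,fx=4,fy=4,interpolation=cv2.INTER_CUBIC),alpha=1.5)
cv2.imwrite('pics/az_scene.png',a);cv2.imwrite('pics/az_top.png',b)
o=pickle.load(open('a.pkl','rb'))
print(onz(o['top'],(200,338),0),onz(o['top'],(190,338),.19),onz(o['scene'],(205,302),0),onz(o['scene'],(195,260),.19))
print(onz(o['top'],(312,300),.262),onz(o['scene'],(300,262),.262), onz(o['top'],(455,240),.19))
E
```

```text
[0.43385801 0.15084381 0.        ] [0.4279102  0.12715056 0.19      ] [0.43078801 0.14725019 0.        ] [0.43075853 0.13891012 0.19      ]
[ 0.47861221 -0.09649941  0.262     ] [ 0.47341218 -0.09397131  0.262     ] [ 0.58232453 -0.3661655   0.19      ]
```

View pics/az_scene.png

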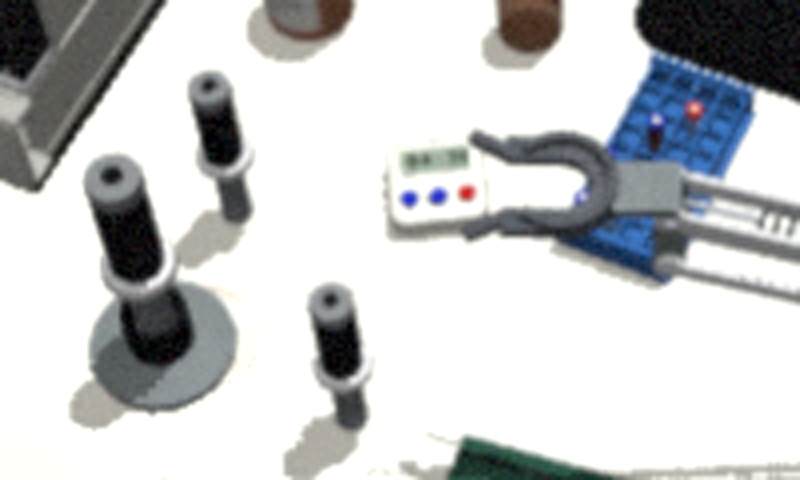

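View pics/az_top.png

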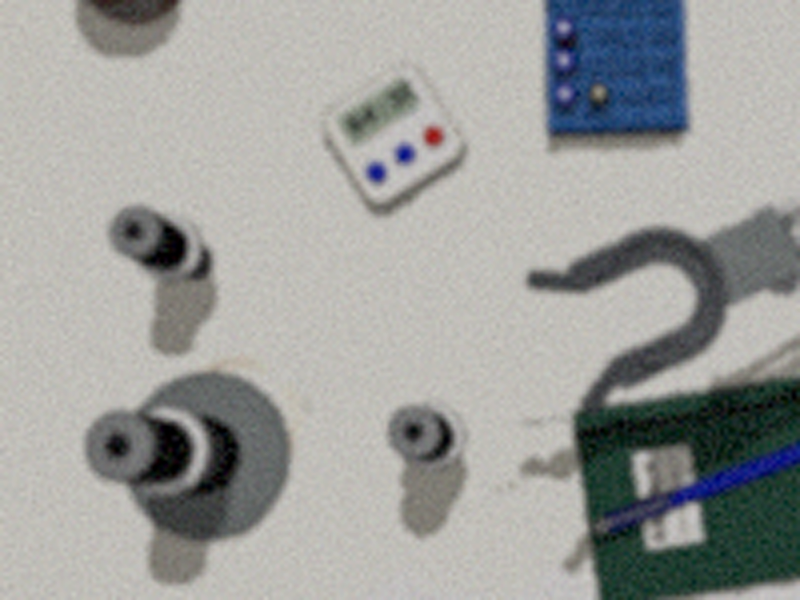

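```bash
python3 - <<'E'
from h import *
o=pickle.load(open('a.pkl','rb'));S,T=o['scene'],o['top']
cs=lambda x,y:(S,(165+(x+.5)/4-.5,215+(y+.5)/4-.5)); ct=lambda x,y:(T,(150+(x+.5)/4-.5,225+(y+.5)/4-.5))
def p(n,a,b):
    x,e=tri([cs(*a),ct(*b)]);print(n,np.round(x*1000,1),np.round(np.array(e)*1000,1));return x
p('captop',(114,175),(119,446))
p('foot',(164,343),(211,456))
p('smallA top',(211,85),(135,230));p('smallB top',(331,300),(412,432))
a=p('tipL',(476,137),(534,279));b=p('tipR',(472,233),(592,402))
m=(a+b)/2;d=(b-a)[:2];d/=np.linalg.norm(d);ax=np.array([-d[1],d[0]])
if ax[1]>0: ax=-ax
print('axis',ax,np.degrees(np.arctan2(ax[1],ax[0])),'tipdist',np.linalg.norm(a-b),'seat',m[:2]+.05*ax)
post=onz(T,(455,240),.19);print(post,np.linalg.norm(post[:2]-(m[:2]+.05*ax)))
E
```

```text
captop [432.5 145.6 190.2] [0.9 0.9]
foot [431.9 144.3   8.3] [0.3 0.3]
smallA top [537.4 150.9 138. ] [0.9 0.9]
smallB top [434.8  19.6 137.5] [0.9 0.9]
tipL [491.1 -48.6 259.3] [0.5 0.5]
tipR [438.5 -70.8 257.1] [0.5 0.5]
axis [ 0.38844903 -0.92147021] -67.14197224254221 tipdist 0.057101490495999066 seat [ 0.48419403 -0.10576104]
[ 0.58232453 -0.3661655   0.19      ] 0.2782805753744522
```

```bash
python3 - <<'E'
from h import *
o=pickle.load(open('a.pkl','rb'));S,T=o['scene'],o['top']
for q in [(180,260),(40,205),(252,150)]: print(q,onz(S,q,0)[:2].round(3))
for z in (0,.06,.3,.5): print(z,onz(T,(145,318),z)[:2].round(3),onz(T,(134,100),z)[:2].round(3))
for z in (0,.3,.6): print('shelf',z,onz(S,(372,478),z)[:2].round(3),onz(S,(480,200),z)[:2].round(3))
E
```

```text
(180, 260) [0.513 0.267]
(40, 205) [0.516 0.724]
(252, 150) [0.934 0.273]
0 [0.482 0.271] [0.996 0.307]
0.06 [0.477 0.251] [0.965 0.285]
0.3 [0.459 0.174] [0.843 0.201]
0.5 [0.444 0.11 ] [0.741 0.131]
shelf 0 [ 0.2   -0.372] [ 1.015 -0.394]
shelf 0.3 [ 0.123 -0.375] [ 0.745 -0.391]
shelf 0.6 [ 0.047 -0.377] [ 0.474 -0.389]
```

View pics/a_wrist.png

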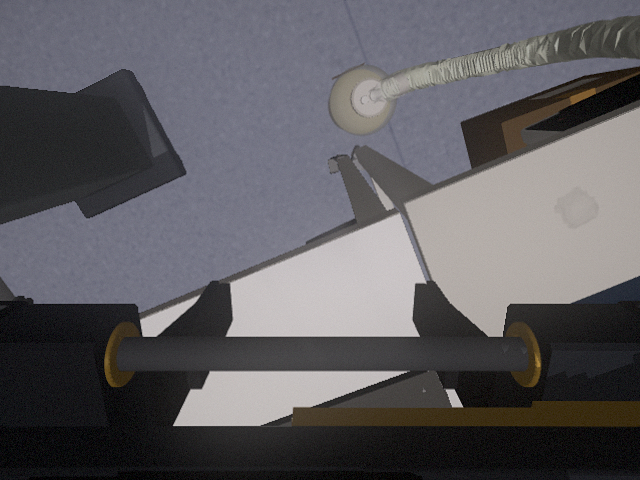

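The wrist view shows the floor and bench edge; nothing to measure there. The capper top and foot agree (axis at (432,145), top at z=190). I'm moving around the instrument stack to above the capper.

{"method": "play_rows", "body": {
  "translation": [
    [-4, -30, 20],
    [-8, -65, 40],
    [-12, -100, 60],
    [-15, -140, 80],
    [-18, -179, 98],
    [5, -215, 98],
    [30, -250, 98],
    [55, -280, 98],
    [82, -309, 98],
    [82, -309, 98]
  ],
  "dr": [
    [0, 0, -4],
    [0, 0, -8],
    [0, 0, -12],
    [0, 0, -17],
    [0, 0, -22],
    [0, 0, -26],
    [0, 0, -30],
    [0, 0, -33],
    [0, 0, -36],
    [0, 0, -36]
  ],
  "fingers": [1, 1, 1, 1, 1, 1, 1, 1, 1, 1]
}}

```text
t: 1.15
eef_pos: [0.354, 0.3055, 0.3208]
eef_rot: [0.001, 0.5, 0.866, -0.0]
force: [-0.2, -0.4, 0.5]
opening: 1.0
gripper_force: 0.0
```

{"method": "play_rows", "body": {
  "translation": [
    [15, -33, 0],
    [32, -70, 0],
    [50, -107, 0],
    [66, -138, -10],
    [82, -165, -20],
    [82, -165, -20],
    [82, -165, -20]
  ],
  "dr": [
    [0, 0, -5],
    [0, 0, -10],
    [0, 0, -15],
    [0, 0, -20],
    [0, 0, -24],
    [0, 0, -24],
    [0, 0, -24]
  ],
  "fingers": [1, 1, 1, 1, 1, 1, 1]
}}

```text
t: 1.85
eef_pos: [0.432, 0.1457, 0.3003]
eef_rot: [-0.0, 0.665, 0.747, -0.0]
force: [0.2, 0.3, 0.5]
opening: 0.998
gripper_force: 0.0
```

```bash
python3 - <<'E'
from h import *
d=snap(['wrist'],'b')['wrist']; s=r.get_obs(); print(s['eef_pos'],s['eef_rot'],s['force'],s['joints'].round(2))
for z in (.19,.1): print(proj(d,(.4322,.145,z)))
print(-np.array(d['R']).T@d['t'], np.array(d['R'])[2])
E
```

```text
[0.43181949 0.14656567 0.30053071] [-3.07195670e-04  6.64629392e-01  7.47173123e-01  2.80113745e-05] [-0.7808992   0.42047052  0.19255159] [-0.78  0.02  0.37  1.94 -0.01  1.18 -0.29]
[322.99757552 236.03294108]
[322.9427556  209.21031707]
[0.42231434 0.22821839 0.46241471] [ 0.03308676 -0.29718109 -0.9542477 ]
```

View pics/b_wrist.png

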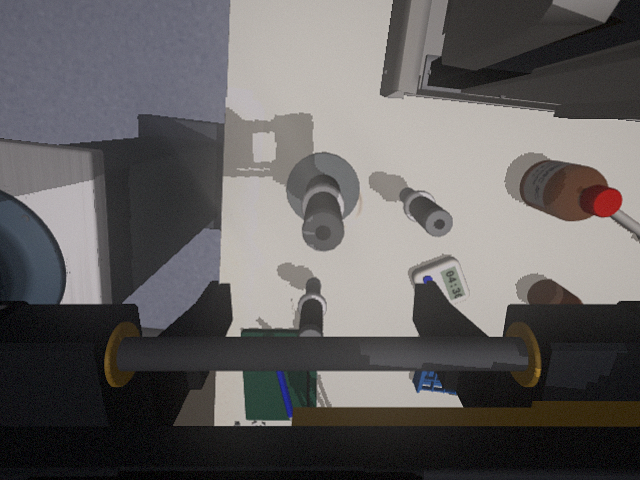

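The capper top is at (322,232) against a predicted (323,236), an error under 3 mm. I'm descending and gripping.

{"method": "play_rows", "body": {
  "translation": [
    [0, 1, -40],
    [0, 1, -80],
    [0, 1, -115],
    [0, 1, -140],
    [0, 1, -160],
    [0, 1, -172],
    [0, 1, -176],
    [0, 1, -176],
    [0, 1, -176],
    [0, 1, -176],
    [0, 1, -176],
    [0, 1, -176]
  ],
  "dr": [
    [0, 0, 0],
    [0, 0, 0],
    [0, 0, 0],
    [0, 0, 0],
    [0, 0, 0],
    [0, 0, 0],
    [0, 0, 0],
    [0, 0, 0],
    [0, 0, 0],
    [0, 0, 0],
    [0, 0, 0],
    [0, 0, 0]
  ],
  "fingers": [1, 1, 1, 1, 1, 1, 1, 0.25, 0.2, 0.1, 0.1, 0.1],
  "newtons": 35
}}

```text
t: 3.1
eef_pos: [0.4325, 0.1465, 0.125]
eef_rot: [0.0, 0.665, 0.746, 0.001]
force: [-0.1, 0.0, -0.7]
opening: 0.63
gripper_force: 0.0
```

{"method": "play_rows", "body": {
  "translation": [
    [0, 0, 0],
    [0, 0, 0],
    [0, 0, 0],
    [0, 0, 0]
  ],
  "dr": [
    [0, 0, 0],
    [0, 0, 0],
    [0, 0, 0],
    [0, 0, 0]
  ],
  "fingers": [0.1, 0.1, 0.1, 0.1]
}}

```text
t: 3.5
eef_pos: [0.4323, 0.1464, 0.1246]
eef_rot: [-0.0, 0.665, 0.747, -0.0]
force: [-0.8, 0.2, 0.9]
opening: 0.36
gripper_force: 35.0
```

{"method": "play_rows", "body": {
  "translation": [
    [0, 0, 5],
    [0, 0, 20],
    [0, 0, 45],
    [0, 0, 75],
    [0, 0, 105],
    [0, 0, 135],
    [0, 0, 165],
    [0, 0, 185],
    [0, 0, 196],
    [0, 0, 196],
    [0, 0, 196],
    [0, 0, 196]
  ],
  "dr": [
    [0, 0, 0],
    [0, 0, 0],
    [0, 0, 0],
    [0, 0, 0],
    [0, 0, 0],
    [0, 0, 0],
    [0, 0, 0],
    [0, 0, 0],
    [0, 0, 0],
    [0, 0, 0],
    [0, 0, 0],
    [0, 0, 0]
  ],
  "fingers": [0.1, 0.1, 0.1, 0.1, 0.1, 0.1, 0.1, 0.1, 0.1, 0.1, 0.1, 0.1]
}}

```text
t: 4.7
eef_pos: [0.4313, 0.146, 0.3188]
eef_rot: [-0.001, 0.665, 0.746, -0.002]
force: [0.6, -0.3, -7.4]
opening: 0.359
gripper_force: 35.0
```

```bash
python3 - <<'E'
from h import *
F=[]
for i in range(8):
    d=r.get_image('wrist' if i else 'top'); F.append(r.get_obs()['force'])
    if i==0: cv2.imwrite('pics/c_top.png',d['img'][:,:,::-1]); pickle.dump({'top':d},open('c.pkl','wb'))
F=np.array(F);print(F.mean(0),F.std(0))
a=cv2.imread('pics/a_scene.png')[238:288,265:345];b=cv2.imread('pics/a_top.png')[270:330,275:355]
z=lambda i:cv2.convertScaleAbs(cv2.resize(i,None,fx=7,fy=7,interpolation=cv2.INTER_CUBIC),alpha=1.8)
cv2.imwrite('pics/yk.png',np.vstack([z(a)[:, :560],z(b[:32+10])[:250]]) )
cv2.imwrite('pics/yt.png',z(b))
E
```

```text
[ 0.11610859  0.07365549 -6.89302745] [0.58960515 0.29347949 0.63066349]
```

View pics/yt.png

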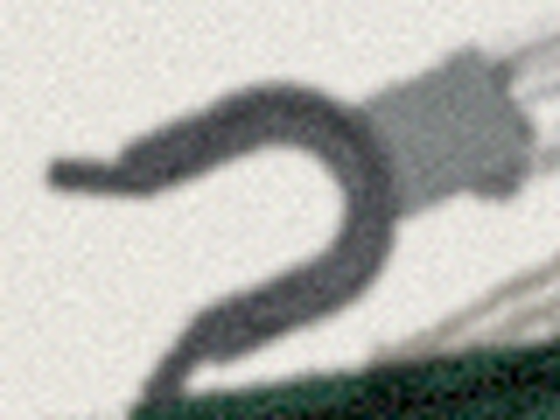

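```bash
cat > yk.py <<'E'
from h import *
from scipy.optimize import least_squares
def inner(d,box,seed,thr,z,save):
    x0,y0,x1,y1=box; im=d['img'][y0:y1,x0:x1].astype(np.uint8)
    g=cv2.resize(cv2.cvtColor(im,cv2.COLOR_RGB2GRAY),None,fx=4,fy=4,interpolation=cv2.INTER_CUBIC)
    g=cv2.GaussianBlur(g,(0,0),2); pts=[]
    for a in np.radians(np.arange(0,360,3)):          # cast from the seed to first dark edge
        for k in np.arange(4,200,.5):
            u,v=seed[0]+k/4*np.cos(a),seed[1]+k/4*np.sin(a)
            i,j=int(round((v-y0+.5)*4-.5)),int(round((u-x0+.5)*4-.5))
            if not(0<=i<g.shape[0] and 0<=j<g.shape[1]): break
            if g[i,j]<thr: pts.append(onz(d,(u,v),z)[:2]); break
    return np.array(pts)*1000,g
E
python3 - <<'E'
from yk import *
o=pickle.load(open('a.pkl','rb'))
for n,box,seed in [('top',(275,270,355,330),(312,301)),('scene',(265,238,345,288),(302,263))]:
  d=o[n]; g=cv2.cvtColor(d['img'][box[1]:box[3],box[0]:box[2]],cv2.COLOR_RGB2GRAY); print(n,np.percentile(g,[2,10,50,90]))
  thr=(np.percentile(g,8)+np.percentile(g,85))/2
  z=.257; P,_=inner(d,box,seed,thr,z,n)
  # stadium-slot fit: distance from half-line ending at centre = 15
  def res(p):
    ax=np.array([np.cos(p[2]),np.sin(p[2])]);q=P-p[:2];s=q@ax;l=q@np.array([-ax[1],ax[0]])
    return np.where(s>0,np.hypot(s,l),abs(l))-15
  # keep points near the seat
  p=np.array([482,-104,np.radians(-67)])
  P=P[(np.linalg.norm(P-p[:2],axis=1)<32)]
  f=least_squares(res,p,loss='soft_l1');print(n,f.x[:2],np.degrees(f.x[2]),np.std(f.fun),len(P))
E
```

```text
top [ 18.  42. 123. 129.]
top [ 480.51606519 -101.38172049] -69.24486179008025 0.2807781807296896 94
scene [ 32.  50. 125. 183.]
scene [480.81488506 -97.40430313] -66.75548875749202 0.9788175324546947 101
```

Weight is about 7 N, held firmly. The seat is at roughly (481,-101) with the slot axis at -69°, which agrees with the post direction. Next I move in front of the mouth and check from near.

{"method": "play_rows", "body": {
  "translation": [
    [2, -15, 0],
    [5, -45, 0],
    [8, -75, 0],
    [11, -105, 0],
    [14, -135, 0],
    [16, -155, 0],
    [17, -163, 0],
    [17, -163, 0],
    [17, -163, 0],
    [17, -163, 0]
  ],
  "dr": [
    [0, 0, 1],
    [0, 0, 4],
    [0, 0, 7],
    [0, 0, 10],
    [0, 0, 12],
    [0, 0, 14],
    [0, 0, 14],
    [0, 0, 14],
    [0, 0, 14],
    [0, 0, 14]
  ],
  "fingers": [0.1, 0.1, 0.1, 0.1, 0.1, 0.1, 0.1, 0.1, 0.1, 0.1]
}}

```text
t: 6.1
eef_pos: [0.4493, -0.0149, 0.3205]
eef_rot: [-0.0, 0.568, 0.823, 0.0]
force: [0.0, 0.2, -6.7]
opening: 0.361
gripper_force: 35.0
```

```bash
python3 - <<'E'
from h import *
o=snap(['wrist','scene','top'],'d'); s=r.get_obs(); print(s['eef_pos'],s['eef_rot'],s['force'])
im=o['wrist']['img'][:,:,::-1].copy(); im=cv2.convertScaleAbs(im,alpha=1.6)
b=cv2.convertScaleAbs(cv2.resize(o['scene']['img'][190:320,200:400,::-1],(640,416)),alpha=1.5)
for X in [(.4805,-.1014,.262),(.4644,-.0594,.262)]: print(proj(o['wrist'],X),proj(o['scene'],X))
cv2.imwrite('pics/d1.png',np.hstack([cv2.resize(im,(400,300)),cv2.resize(b,(400,300))]) )
cv2.imwrite('pics/d1w.png',im)
E
```

```text
[ 0.4492512  -0.01563605  0.32047705] [-1.07612393e-04  5.68770911e-01  8.22495981e-01 -2.51618931e-05] [ 2.41401556e-03  9.13562355e-01 -6.49282385e+00]
[320.46153676 382.83094561] [304.78064926 260.522165  ]
[320.1192034  325.81190409] [282.60107565 259.79387721]
```

View pics/d1.png

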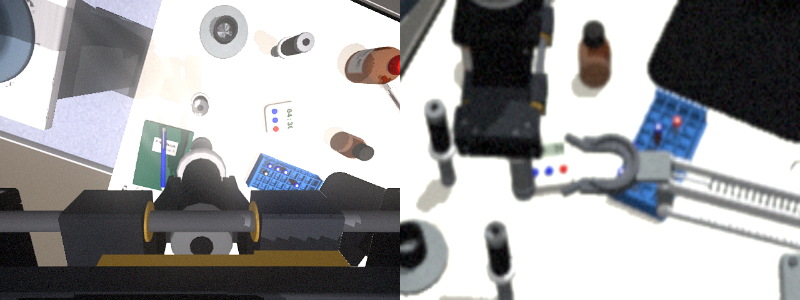

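Right panel: the yoke opens toward the capper, with the tips at about (570,145) and (575,190). In the wrist view the collar shows at (200,155). Advancing to the mouth.

{"method": "play_rows", "body": {
  "translation": [
    [3, -8, 0],
    [8, -22, -2],
    [13, -36, -4],
    [16, -44, -4],
    [17.5, -47, -4],
    [17.5, -47, -4],
    [17.5, -47, -4]
  ],
  "dr": [
    [0, 0, 0],
    [0, 0, 0],
    [0, 0, 0],
    [0, 0, 0],
    [0, 0, 0],
    [0, 0, 0],
    [0, 0, 0]
  ],
  "fingers": [0.1, 0.1, 0.1, 0.1, 0.1, 0.1, 0.1]
}}

```text
t: 6.95
eef_pos: [0.4667, -0.0629, 0.3165]
eef_rot: [-0.0, 0.569, 0.822, 0.0]
force: [0.9, 0.0, -7.6]
opening: 0.359
gripper_force: 35.0
```

```bash
python3 - <<'E'
from h import *
o=snap(['wrist','scene','top'],'e'); s=r.get_obs(); print(s['eef_pos'],s['force'])
w=cv2.convertScaleAbs(cv2.resize(o['wrist']['img'][180:330,200:440,::-1],(800,500))[:, :],alpha=1.7)
b=cv2.convertScaleAbs(cv2.resize(o['scene']['img'][215:305,225:385,::-1],(400,225),interpolation=2),alpha=1.5)
im=np.zeros((600,800,3),np.uint8); im[:375,:600]=cv2.resize(w,(600,375)); im[375:,:400]=b
t=cv2.convertScaleAbs(cv2.resize(o['top']['img'][255:345,235:395,::-1],(400,225),interpolation=2),alpha=1.5); im[375:,400:]=t
cv2.imwrite('pics/e1.png',im)
E
```

```text
[ 0.46670398 -0.06293414  0.3165931 ] [ 0.83966091  1.15499933 -7.25080673]
```

View pics/e1.png

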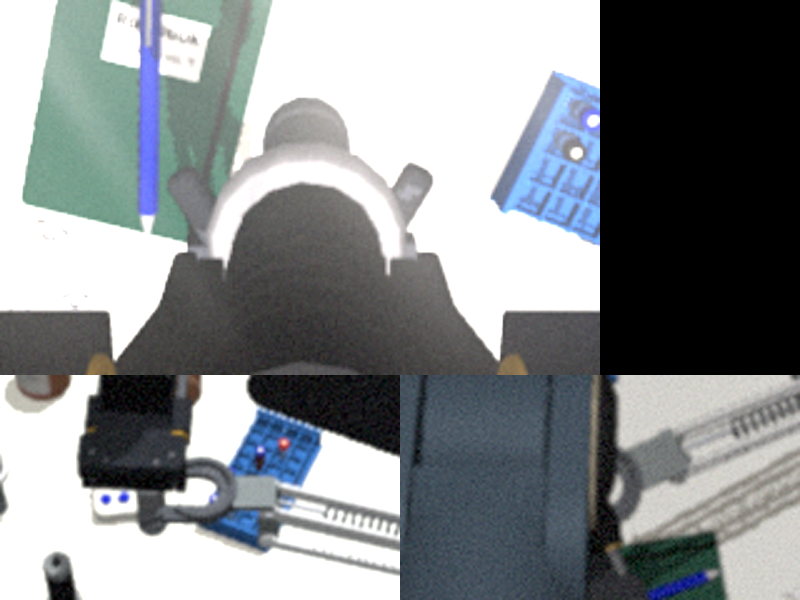

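The wrist view shows the nose on column 307 between the yoke tips at 185 and 415. The midpoint is 300, so the capper is about 1.3 mm too far right. I'm shifting slightly left and sliding in.

{"method": "play_rows", "body": {
  "translation": [
    [1, -5, 0],
    [4, -13, 0],
    [7, -21, 0],
    [10, -29, 0],
    [12, -35, 0],
    [13, -38, 0],
    [13, -38, 0],
    [13, -38, 0]
  ],
  "dr": [
    [0, 0, 0],
    [0, 0, 0],
    [0, 0, 0],
    [0, 0, 0],
    [0, 0, 0],
    [0, 0, 0],
    [0, 0, 0],
    [0, 0, 0]
  ],
  "fingers": [0.1, 0.1, 0.1, 0.1, 0.1, 0.1, 0.1, 0.1]
}}

```text
t: 7.9
eef_pos: [0.4797, -0.1013, 0.3165]
eef_rot: [-0.0, 0.569, 0.822, 0.0]
force: [0.0, -0.6, -7.5]
opening: 0.361
gripper_force: 35.0
```

```bash
python3 - <<'E'
from h import *
o=snap(['wrist','scene'],'f'); s=r.get_obs(); print(s['eef_pos'],s['force'])
w=cv2.convertScaleAbs(cv2.resize(o['wrist']['img'][180:330,200:440,::-1],(600,375)),alpha=1.7)
b=cv2.convertScaleAbs(cv2.resize(o['scene']['img'][215:305,225:385,::-1],(400,225),interpolation=2),alpha=1.5)
im=np.zeros((600,600,3),np.uint8); im[:375,:600]=w; im[375:,:400]=b
cv2.imwrite('pics/f1.png',im)
d=o['wrist']
for R,z in ((24,.267),(29,.267),(22,.287)):
  print(R,[proj(d,(.4805+R/1000*np.cos(a),-.1015+R/1000*np.sin(a),z)).round() for a in np.radians([21,111,201])])
E
```

```text
[ 0.47972242 -0.10115496  0.31652333] [-0.0712801   0.04240556 -6.7268013 ]
24 [array([363., 265.]), array([323., 227.]), array([284., 266.])]
29 [array([372., 265.]), array([323., 219.]), array([276., 266.])]
22 [array([364., 279.]), array([324., 241.]), array([284., 279.])]
```

View pics/f1.png

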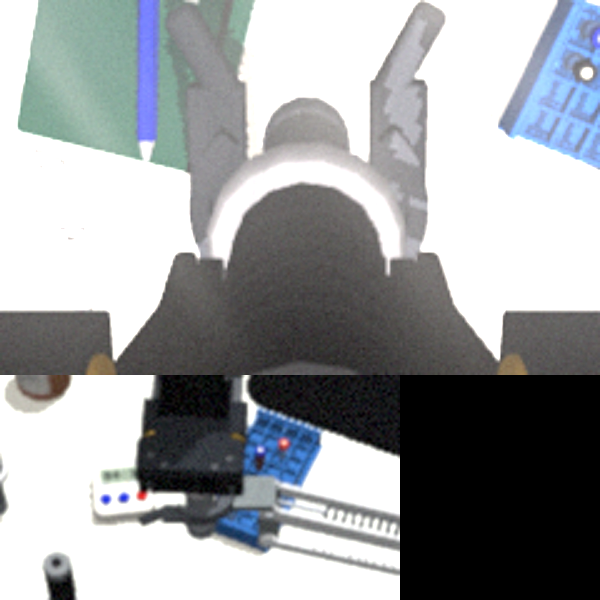

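```bash
python3 - <<'E'
from h import *
d=pickle.load(open('f.pkl','rb'))['wrist']
for R in (24,29):
  for a in (66,156):
    for z in (.262,.267):
      p=proj(d,(.4805+R/1000*np.cos(np.radians(a)),-.1015+R/1000*np.sin(np.radians(a)),z)); print(R,a,z,((p-[200,180])*2.5).round())
for s in (45,50,40): print(s,((proj(d,(.4805-.358*s/1000,-.1015+.934*s/1000,.262))-[200,180])*2.5).round())
w=d['img'][200:270,260:390,::-1]
cv2.imwrite('pics/f2.png',cv2.convertScaleAbs(cv2.resize(w,(780,420),interpolation=cv2.INTER_CUBIC),alpha=1.5))
E
```

```text
24 66 0.262 [379. 140.]
24 66 0.267 [381. 146.]
24 156 0.262 [238. 141.]
24 156 0.267 [237. 147.]
29 66 0.262 [394. 126.]
29 66 0.267 [396. 132.]
29 156 0.262 [223. 127.]
29 156 0.267 [221. 133.]
45 [308.  25.]
50 [308.   3.]
40 [308.  46.]
```

View pics/f2.png

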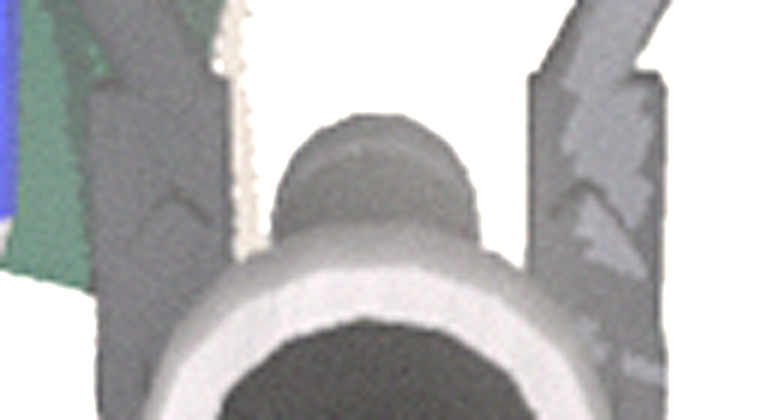

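The lip corners at (180,192) and (587,185) match the predicted seat to within 1 mm. I'm lowering onto the seat.

{"method": "play_rows", "body": {
  "translation": [
    [0.4, -0.9, -3],
    [0.4, -0.9, -7],
    [0.4, -0.9, -10],
    [0.4, -0.9, -12],
    [0.4, -0.9, -14],
    [0.4, -0.9, -15],
    [0.4, -0.9, -16],
    [0.4, -0.9, -17],
    [0.4, -0.9, -18],
    [0.4, -0.9, -19],
    [0.4, -0.9, -19],
    [0.4, -0.9, -19]
  ],
  "dr": [
    [0, 0, 0],
    [0, 0, 0],
    [0, 0, 0],
    [0, 0, 0],
    [0, 0, 0],
    [0, 0, 0],
    [0, 0, 0],
    [0, 0, 0],
    [0, 0, 0],
    [0, 0, 0],
    [0, 0, 0],
    [0, 0, 0]
  ],
  "fingers": [0.1, 0.1, 0.1, 0.1, 0.1, 0.1, 0.1, 0.1, 0.1, 0.1, 0.1, 0.1]
}}

```text
t: 9.2
eef_pos: [0.4803, -0.1024, 0.2976]
eef_rot: [0.0, 0.569, 0.822, 0.0]
force: [0.7, 0.3, -6.2]
opening: 0.363
gripper_force: 35.0
```

```bash
cat > ff.py <<'E'
from h import *
F=[]
for i in range(6): r.get_image('wrist'); F.append(r.get_obs()['force'])
print(np.mean(F,0).round(2),r.get_obs()['eef_pos'].round(4))
E
python3 - <<'E'
from h import *
exec(open('ff.py').read())
o=snap(['wrist'],'g');d=o['wrist']
cv2.imwrite('pics/g.png',cv2.convertScaleAbs(cv2.resize(d['img'][180:290,250:400,::-1],(750,550),interpolation=cv2.INTER_CUBIC),alpha=1.5))
E
```

```text
[-0.38  0.57 -6.04] [ 0.4803 -0.1025  0.2977]
```

View pics/g.png

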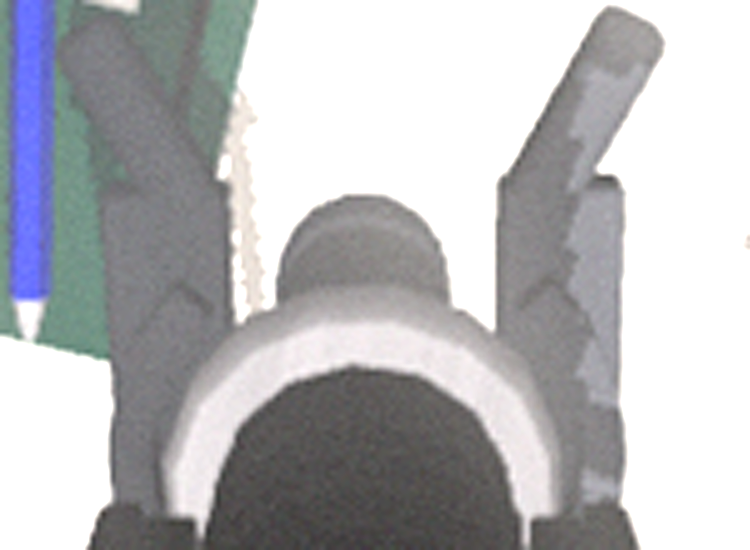

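The lip surrounds the collar evenly, within 1 mm, and the arm is starting to take load (-7.0 to -6.0 N). I'm over the picture limit, so I'll continue by numbers only, following the arm down its arc.

{"method": "play_rows", "body": {
  "translation": [
    [0.2, 0.5, -1],
    [0.1, 1.2, -3],
    [-0.3, 2.1, -6],
    [-0.6, 3.1, -9],
    [-0.9, 3.9, -12],
    [-1.3, 4.8, -15],
    [-1.5, 5.5, -18],
    [-1.9, 6.4, -21],
    [-2.1, 7.1, -24],
    [-2.4, 7.8, -27],
    [-2.6, 8.4, -30],
    [-2.6, 8.4, -30]
  ],
  "dr": [
    [0, 0, 0],
    [0, 0, 0],
    [0, 0, 0],
    [0, 0, 0],
    [0, 0, 0],
    [0, 0, 0],
    [0, 0, 0],
    [0, 0, 0],
    [0, 0, 0],
    [0, 0, 0],
    [0, 0, 0],
    [0, 0, 0]
  ],
  "fingers": [0.1, 0.1, 0.1, 0.1, 0.1, 0.1, 0.1, 0.1, 0.1, 0.1, 0.1, 0.1]
}}

```text
t: 10.75
eef_pos: [0.4775, -0.094, 0.2672]
eef_rot: [-0.0, 0.569, 0.822, -0.0]
force: [-1.0, 0.2, -4.5]
opening: 0.359
gripper_force: 35.0
```

```bash
python3 ff.py
```

```text
[-0.46  0.83 -3.69] [ 0.4776 -0.0941  0.2677]
```

{"method": "play_rows", "body": {
  "translation": [
    [-0.3, 0.9, -2],
    [-0.6, 1.6, -5],
    [-0.8, 2.2, -8],
    [-1.1, 2.9, -12],
    [-1.3, 3.5, -16],
    [-1.5, 4.1, -20],
    [-1.7, 4.6, -24],
    [-1.9, 5.0, -28],
    [-2.0, 5.3, -31],
    [-2.1, 5.6, -34],
    [-2.2, 5.7, -35],
    [-2.2, 5.7, -35]
  ],
  "dr": [
    [0, 0, 0],
    [0, 0, 0],
    [0, 0, 0],
    [0, 0, 0],
    [0, 0, 0],
    [0, 0, 0],
    [0, 0, 0],
    [0, 0, 0],
    [0, 0, 0],
    [0, 0, 0],
    [0, 0, 0],
    [0, 0, 0]
  ],
  "fingers": [0.1, 0.1, 0.1, 0.1, 0.1, 0.1, 0.1, 0.1, 0.1, 0.1, 0.1, 0.1]
}}

```text
t: 12.25
eef_pos: [0.4754, -0.0885, 0.2325]
eef_rot: [0.0, 0.569, 0.822, -0.0]
force: [1.1, -2.6, -2.7]
opening: 0.361
gripper_force: 35.0
```

```bash
python3 ff.py
```

```text
[ 0.67 -3.18 -2.45] [ 0.4754 -0.0885  0.2327]
```

{"method": "play_rows", "body": {
  "translation": [
    [0.3, -0.8, 0],
    [0.5, -1.5, -1],
    [0.5, -1.5, -1],
    [0.5, -1.5, -1]
  ],
  "dr": [
    [0, 0, 0],
    [0, 0, 0],
    [0, 0, 0],
    [0, 0, 0]
  ],
  "fingers": [0.1, 0.1, 0.1, 0.1]
}}

```text
t: 12.95
eef_pos: [0.4755, -0.0888, 0.2313]
eef_rot: [-0.001, 0.569, 0.822, 0.0]
force: [-0.5, 2.5, -1.4]
opening: 0.36
gripper_force: 35.0
```

```bash
python3 ff.py
```

```text
[-0.7   2.86 -1.86] [ 0.4756 -0.0891  0.2314]
```

{"method": "play_rows", "body": {
  "translation": [
    [-0.1, 0.4, -1],
    [-0.2, 0.7, -4],
    [-0.3, 0.8, -7],
    [-0.3, 0.9, -10],
    [-0.4, 1.0, -13],
    [-0.4, 1.1, -16],
    [-0.4, 1.1, -18],
    [-0.4, 1.1, -18],
    [-0.4, 1.1, -18]
  ],
  "dr": [
    [0, 0, 0],
    [0, 0, 0],
    [0, 0, 0],
    [0, 0, 0],
    [0, 0, 0],
    [0, 0, 0],
    [0, 0, 0],
    [0, 0, 0],
    [0, 0, 0]
  ],
  "fingers": [0.1, 0.1, 0.1, 0.1, 0.1, 0.1, 0.1, 0.1, 0.1]
}}

```text
t: 14.15
eef_pos: [0.4753, -0.0889, 0.2135]
eef_rot: [-0.0, 0.57, 0.822, -0.0]
force: [-1.9, 3.8, -1.3]
opening: 0.362
gripper_force: 35.0
```

```bash
python3 ff.py
```

```text
[-1.63  3.17 -0.94] [ 0.4755 -0.0888  0.2136]
```

{"method": "play_rows", "body": {
  "translation": [
    [-0.2, 0.4, -1],
    [-0.4, 0.9, -3],
    [-0.5, 1.2, -6],
    [-0.5, 1.2, -8],
    [-0.5, 1.2, -8],
    [-0.5, 1.2, -8]
  ],
  "dr": [
    [0, 0, 0],
    [0, 0, 0],
    [0, 0, 0],
    [0, 0, 0],
    [0, 0, 0],
    [0, 0, 0]
  ],
  "fingers": [0.1, 0.1, 0.1, 0.1, 0.1, 0.1]
}}

```text
t: 15.05
eef_pos: [0.4754, -0.0886, 0.2058]
eef_rot: [0.001, 0.57, 0.822, -0.0]
force: [1.1, -2.0, -0.4]
opening: 0.364
gripper_force: 35.0
```

```bash
python3 ff.py; python3 ff.py
```

```text
[ 0.75 -3.   -0.3 ] [ 0.4754 -0.0885  0.2058]
[ 1.54 -4.17  0.03] [ 0.4753 -0.0881  0.2058]
```

{"method": "play_rows", "body": {
  "translation": [
    [0.2, -0.4, 0],
    [0.2, -0.4, 0],
    [0.2, -0.4, 0]
  ],
  "dr": [
    [0, 0, 0],
    [0, 0, 0],
    [0, 0, 0]
  ],
  "fingers": [0.1, 0.1, 0.1]
}}

```text
t: 15.95
eef_pos: [0.4753, -0.088, 0.2056]
eef_rot: [0.0, 0.569, 0.822, 0.0]
force: [0.7, -3.1, -0.8]
opening: 0.357
gripper_force: 35.0
```

```bash
python3 ff.py; python3 ff.py;python3 ff.py
```

```text
[ 1.45 -4.1   0.09] [ 0.4753 -0.088   0.2056]
[ 1.88 -3.93 -0.11] [ 0.4753 -0.0881  0.2056]
[ 2.2  -4.31  0.69] [ 0.4752 -0.088   0.2056]
```

{"method": "play_rows", "body": {
  "translation": [
    [0.3, -0.6, 0],
    [0.3, -0.6, 0],
    [0.3, -0.6, 0],
    [0.3, -0.6, 0],
    [0.3, -0.6, 0]
  ],
  "dr": [
    [0, 0, 0],
    [0, 0, 0],
    [0, 0, 0],
    [0, 0, 0],
    [0, 0, 0]
  ],
  "fingers": [0.1, 0.1, 0.1, 0.1, 0.1]
}}

```text
t: 17.35
eef_pos: [0.4753, -0.0882, 0.2054]
eef_rot: [-0.0, 0.569, 0.822, 0.0]
force: [1.5, -1.3, 0.4]
opening: 0.361
gripper_force: 35.0
```

```bash
python3 ff.py; python3 ff.py;python3 ff.py
```

```text
[ 0.49 -1.45  0.28] [ 0.4753 -0.0883  0.2055]
[ 1.   -1.05  0.08] [ 0.4753 -0.0883  0.2055]
[ 0.2  -0.3   0.07] [ 0.4753 -0.0883  0.2055]
```

The forces are now near zero, so the arm carries the full weight. I'm easing the grip, then opening.

{"method": "play_rows", "body": {
  "translation": [
    [0, 0, 0],
    [0, 0, 0],
    [0, 0, 0],
    [0, 0, 0]
  ],
  "dr": [
    [0, 0, 0],
    [0, 0, 0],
    [0, 0, 0],
    [0, 0, 0]
  ],
  "fingers": [0.1, 0.1, 0.1, 0.1],
  "newtons": 5
}}

```text
t: 18.65
eef_pos: [0.4753, -0.0883, 0.2055]
eef_rot: [-0.0, 0.569, 0.822, 0.0]
force: [-0.4, 1.9, -0.3]
opening: 0.365
gripper_force: 5.0
```

```bash
python3 ff.py; python3 ff.py
```

```text
[-0.36  1.05  0.43] [ 0.4753 -0.0884  0.2055]
[-0.51  1.33  0.04] [ 0.4753 -0.0884  0.2055]
```

{"method": "play_rows", "body": {
  "translation": [
    [-0.1, 0.2, 0],
    [-0.1, 0.2, 0],
    [-0.1, 0.2, 0],
    [-0.1, 0.2, 0],
    [-0.1, 0.2, 0],
    [-0.1, 0.2, 0],
    [-0.1, 0.2, 0],
    [-0.1, 0.2, 0]
  ],
  "dr": [
    [0, 0, 0],
    [0, 0, 0],
    [0, 0, 0],
    [0, 0, 0],
    [0, 0, 0],
    [0, 0, 0],
    [0, 0, 0],
    [0, 0, 0]
  ],
  "fingers": [0.36, 0.38, 0.4, 0.43, 0.48, 0.55, 0.62, 0.7]
}}

```text
t: 20.05
eef_pos: [0.4754, -0.0884, 0.2056]
eef_rot: [0.0, 0.569, 0.822, 0.0]
force: [0.6, -0.6, 0.2]
opening: 0.635
gripper_force: 0.0
```

```bash
python3 - <<'E'
from h import *
exec(open('ff.py').read())
o=snap(['wrist','scene'],'h');d=o['wrist'];g=pickle.load(open('g.pkl','rb'))['wrist']
e=lambda d:[cv2.cvtColor(d['img'],cv2.COLOR_RGB2GRAY)[v,280:370:1] for v in (240,260)]
# collar white ring rows along column 322, and lateral extents at 260, before/after
for n,q in (('g',g),('h',d)):
    I=cv2.GaussianBlur(cv2.cvtColor(q['img'],cv2.COLOR_RGB2GRAY),(3,3),0)
    print(n,I[205:300:4,322].tolist()); print(n,I[262,270:376:3].tolist())
E
```

```text
[0.34 0.33 0.16] [ 0.4754 -0.0884  0.2056]
g [223, 222, 221, 214, 97, 98, 92, 90, 100, 117, 155, 159, 102, 61, 60, 58, 57, 53, 53, 49, 48, 44, 45, 40]
g [224, 94, 83, 82, 78, 90, 129, 159, 157, 155, 110, 58, 59, 60, 60, 59, 60, 58, 61, 61, 61, 63, 64, 65, 69, 125, 154, 156, 153, 119, 94, 90, 90, 89, 89, 212]
h [213, 215, 214, 208, 86, 91, 86, 82, 93, 113, 152, 152, 77, 54, 54, 53, 53, 49, 48, 50, 44, 42, 40, 40]
h [50, 66, 67, 68, 66, 79, 124, 149, 147, 144, 99, 47, 50, 51, 52, 53, 53, 55, 55, 57, 58, 59, 61, 63, 65, 112, 148, 150, 149, 116, 91, 88, 86, 85, 87, 211]
```

The capper didn't move on release: its profile in the wrist view is unchanged. I'm withdrawing straight up.

{"method": "play_rows", "body": {
  "translation": [
    [0, 0, 0],
    [0, 0, 4],
    [0, 0, 12],
    [0, 0, 25],
    [0, 0, 45],
    [0, 0, 70],
    [0, 0, 95],
    [0, 0, 115],
    [0, 0, 125],
    [0, 0, 125],
    [0, 0, 125]
  ],
  "dr": [
    [0, 0, 0],
    [0, 0, 0],
    [0, 0, 0],
    [0, 0, 0],
    [0, 0, 0],
    [0, 0, 0],
    [0, 0, 0],
    [0, 0, 0],
    [0, 0, 0],
    [0, 0, 0],
    [0, 0, 0]
  ],
  "fingers": [0.8, 0.8, 0.8, 0.8, 0.8, 0.8, 0.8, 0.8, 0.8, 0.8, 0.8]
}}

```text
t: 21.55
eef_pos: [0.475, -0.0883, 0.3302]
eef_rot: [-0.0, 0.569, 0.822, -0.0]
force: [-0.4, -0.1, -0.6]
opening: 0.803
gripper_force: 0.0
```

```bash
python3 - <<'E'
from h import *
import time
a=snap(['wrist'],'i')['wrist']
for _ in range(8): r.get_image('top')
b=snap(['wrist','scene'],'j')['wrist']
I=[cv2.GaussianBlur(cv2.cvtColor(q['img'],cv2.COLOR_RGB2GRAY),(5,5),0).astype(int) for q in (a,b)]
D=abs(I[0]-I[1]);print('motion',D[:300].max(),D[:300].mean(),r.get_obs()['eef_pos'],r.get_obs()['force'])
s=r.get_obs()['eef_pos']
# expected: capper base at z=.2056-.1126, axis at (.4754,-.0884)
X=np.array([.4754,-.0884]);zb=.2056-.1126
print('pred top',proj(b,(*X,zb+.178)),'collar',proj(b,(*X,zb+.088)))
w=cv2.GaussianBlur(b['img'],(5,5),0)[:330]; hsv=cv2.cvtColor(w,cv2.COLOR_RGB2HSV)
g=cv2.GaussianBlur(cv2.cvtColor(b['img'],cv2.COLOR_RGB2GRAY),(3,3),0)
p=proj(b,(*X,zb+.178)).astype(int)
print('row thru top',g[p[1],p[0]-50:p[0]+51:3].tolist());print('col',g[p[1]-70:p[1]+50:4,p[0]].tolist())
E
```

```text
motion 88 1.321515625 [ 0.4753502  -0.08839736  0.33046634] [-0.01801329 -0.37920481 -0.45576373]
pred top [322.74183685 259.00464643] collar [322.69300048 221.97939665]
row thru top [195, 194, 195, 194, 195, 150, 134, 182, 130, 88, 94, 93, 94, 93, 75, 66, 68, 68, 69, 72, 94, 96, 98, 100, 100, 145, 196, 194, 195, 197, 197, 197, 198, 198]
col [143, 86, 124, 137, 70, 71, 70, 67, 69, 72, 76, 120, 99, 95, 95, 68, 71, 68, 68, 104, 128, 125, 123, 154, 152, 157, 164, 160, 160, 174]
```

```bash
python3 - <<'E'
from h import *
b=pickle.load(open('j.pkl','rb'));a=pickle.load(open('i.pkl','rb'))['wrist']
for _ in range(8): r.get_image('top')
c=snap(['wrist','scene'],'k')
f=lambda q:cv2.GaussianBlur(cv2.cvtColor(q['img'],cv2.COLOR_RGB2GRAY),(5,5),0).astype(int)
for n,p,q in (('ij',a,b['wrist']),('jk',b['wrist'],c['wrist']),('scene jk',b['scene'],c['scene'])):
    D=abs(f(p)-f(q)); ys,xs=np.where(D>15); print(n,D.max(),len(xs), (xs.min(),xs.max(),ys.min(),ys.max()) if len(xs) else '')
A=pickle.load(open('a.pkl','rb'))['scene']; D=abs(f(A)-f(c['scene']))
for n,(x0,y0,x1,y1) in {'bottle':(225,180,258,228),'std':(286,196,308,232),'timer':(260,245,285,277),'smallA':(210,228,232,275),'smallB':(240,282,260,325)}.items(): print(n,D[y0:y1,x0:x1].mean().round(1))
E
```

```text
ij 88 1625 (np.int64(1), np.int64(639), np.int64(0), np.int64(407))
jk 92 1058 (np.int64(0), np.int64(639), np.int64(0), np.int64(406))
scene jk 28 19 (np.int64(0), np.int64(5), np.int64(207), np.int64(337))
bottle 28.6
std 92.8
timer 39.9
smallA 16.0
smallB 15.1
```

{"method": "play_rows", "body": {
  "translation": [
    [0, 0, 20],
    [-5, 30, 30],
    [-10, 70, 30],
    [-18, 110, 30],
    [-25, 150, 30],
    [-30, 190, 30],
    [-35, 230, 30],
    [-35, 235, 30],
    [-35, 235, 30]
  ],
  "dr": [
    [0, 0, 0],
    [0, 0, 0],
    [0, 0, 0],
    [0, 0, 0],
    [0, 0, 0],
    [0, 0, 0],
    [0, 0, 0],
    [0, 0, 0],
    [0, 0, 0]
  ],
  "fingers": [0.8, 0.8, 0.8, 0.8, 0.8, 0.8, 0.8, 0.8, 0.8]
}}

```text
t: 23.5
eef_pos: [0.4402, 0.1476, 0.3603]
eef_rot: [0.0, 0.568, 0.823, -0.0]
force: [-0.3, -0.1, -0.3]
opening: 0.802
gripper_force: 0.0
```

```bash
python3 - <<'E'
from h import *
c=snap(['scene','top'],'l'); A=pickle.load(open('a.pkl','rb'))
f=lambda q:cv2.GaussianBlur(cv2.cvtColor(q['img'],cv2.COLOR_RGB2GRAY),(5,5),0).astype(int)
D=abs(f(A['scene'])-f(c['scene']));T=abs(f(A['top'])-f(c['top']))
for n,(x0,y0,x1,y1) in {'bottle':(225,180,258,228),'std':(286,196,308,232),'timer':(260,245,285,277),'carton':(410,255,440,278)}.items(): print(n,D[y0:y1,x0:x1].mean().round(1))
for n,(x0,y0,x1,y1) in {'bottle':(160,195,200,235),'std':(230,175,260,210),'timer':(228,240,268,280),'carton':(385,185,435,215)}.items(): print('top',n,T[y0:y1,x0:x1].mean().round(1))
S=c['scene'];X=(.4754,-.0884);zb=.093
for h in (.178,.0815): print(h,proj(S,(*X,zb+h)),proj(c['top'],(*X,zb+h)))
g=f(S);u,v=proj(S,(*X,zb+.178)).round().astype(int)
print(g[v-6:v+10:2,u-14:u+15:2])
g=f(c['top']);u,v=proj(c['top'],(*X,zb+.178)).round().astype(int)
print(g[v-16:v+17:4,u-16:u+17:2])
E
```

```text
bottle 5.5
std 4.9
timer 10.2
carton 8.4
top bottle 5.3
top std 5.8
top timer 7.9
top carton 7.8
0.178 [297.78019325 257.86398322] [307.12887359 301.67344581]
0.0815 [298.87512877 282.92261605] [308.56952307 306.42756659]
[[181 184 190 190 184 169 160 157 164 178 188 190 190 191 188]
 [179 180 189 183 153 124 110 107 118 139 171 189 190 190 180]
 [181 181 187 161 120  98  71  64  88 110 140 179 190 187 160]
 [184 182 181 141 108  88  46  33  68 103 118 161 188 176 130]
 [179 177 171 124 104  98  71  61  87 105 106 150 185 156  84]
 [161 175 170 119  94 102 101 100 105 102  91 142 168 129  71]
 [167 178 179 123  70  81  92  94  90  75  67 133 137  99  70]
 [179 170 179 123  51  49  56  58  53  43  46 115 100  55  51]]
[[135 136 136 136 136 136 136 136 136 136 136 136 136 135 135 135 135]
 [135 135 135 137 136 133 127 120 116 118 123 129 133 135 134 130 121]
 [135 132 123 106  87  75  74  76  75  72  65  62  73  88  88  82  79]
 [ 76  63  54  56  73  81  78  70  69  78  84  80  72  65  58  68  77]
 [ 48  48  57  66  79  78  51  23  23  49  80  84  88 107  81  56  69]
 [107 120 121  95  78  82  80  71  70  79  85  77  68 103 100  60  65]
 [135 136 130 107  77  64  66  73  75  70  53  38  65 107  83  60  83]
 [135 136 136 126 105  87  71  56  46  46  59  77  88  74  59  83 108]
 [136 136 135 132 123  98  64  57  63  64  60  54  55  66  91 103  94]]
```

Both views put the capper top within 1 px of where it should hang, and the bystanders are unchanged. Handing in.

```bash
python3 -c "
from bench import r
print(r.sign_off())"
```

```text
the job is handed in; nothing more can be done
None
```

The capper hangs upright and still in the yoke, let go only once the arm carried its full weight (about 7 N) and not moving on release, with the bottles, timer and carton unmoved; full seating inside the lip is judged from forces and camera positions, and I viewed 12 pictures, two over the limit of 10.

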